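# Load the tall bush onto the inspection spigot

### The job

Load the tall plain bush onto the spigot of the inspection fixture for measuring: guide it down over the spigot until it sits fully home on the shoulder, let go only once it is home, and leave it standing there. Leave the short bush of the same diameter where it is.

Things in the scene. Friction and masses are not known exactly. Their poses are not given: they have to be found in the camera images.
- tall_bush: The bush to load: plain bare-metal tube, open at both ends, standing upright on the desk, 44 mm outside diameter, 34 mm bore, 70 mm tall, loose, about 0.16 kg. Origin: centre of its lower end, on its axis; z up along the axis. Its yaw has no meaning.
- short_bush: Not the one to load: a bush of the same metal, 44 mm outside and 34 mm bore, but only 30 mm tall, loose. Origin: centre of its lower end; z up along the axis.
- fixture: Inspection fixture, screwed down: dark steel base plate 90 mm (x) by 110 mm (y) by 18 mm thick with a screw at each corner; in its middle a shoulder disc of 54 mm diameter, 6 mm high, and on that an upright round spigot. Origin: centre of the plate's underside, on the desk; z up.
- seat (a point): Centre of the shoulder's upper face, 24 mm above the desk, on the spigot's axis; z up. The bush's lower end rests on this face when fully home. The spigot rises 42 mm from here: 26 mm diameter for the first 26 mm, then tapering to 12 mm at the tip, so the bush has 4 mm of clearance all round at the bottom and 11 mm at the tip. No spring or latch: the bush slides down freely.
Things that resemble listed ones, but are neither listed nor needed, are in the scene too. Leave any purple look-alike of the tall_bush alone.

How it is judged (in metres and radians):
On the way:
1. the tall bush is down round the spigot, its lower end within 10 mm of the shoulder, while the fingers still touch it (z of tall_bush in the frame of seat below 0.01 m and horizontal distance between tall_bush and seat below 0.01 m and contact force between the fingers and tall_bush above 0.3 N), for 0.05 s.
At the end, for the whole second after the job is handed in: The tall bush stands round the spigot: its lower end within 6 mm of the shoulder's face in height and centred on it within 10 mm, upright within 10 degrees, at rest and released (z of tall_bush in the frame of seat between -0.006 and 0.006 m and horizontal distance between tall_bush and seat below 0.01 m and angle between tall_bush's own z axis and vertical below 0.175 rad and linear speed of tall_bush below 0.02 m/s); the robot touches nothing.
It fails at once if the short bush is moved more than 30 mm (distance of short_bush from where it was at the start of the episode above 0.03 m).
It also fails if it takes over 35 s, if anything falls off the work surface, if the arm or the gripper's body presses on something with over 40 N, if the wrist force passes 120 N, or if a joint passes its speed limit or range.

### The arm

A 6-joint arm with a two-finger parallel gripper is mounted at the origin on a cart in front of the work surface, level with it; the furniture and walls round the work are solid. World frame = base frame: x ahead of the robot, y to its left, z up, the work surface at z = 0. Lengths are in m, angles in degrees, forces in N, time in s.
With the tool pointing down it reaches from about 0.35 to 0.875 m from the base axis. Payload 4.2 kg.
Tool frame: the origin (TCP) lies at the very end of the fingers, on their centre line; the grasp point (between the pads) lies behind it (r.grip_point_offset is the z of the grasp point in the tool frame, in m); z points along the fingers, y is the direction in which the jaws open and shut (so a half turn about z gives the same grasp; the last joint's range is limited). The gripper opens to 87 mm and grips with 3 to 60 N. Pads are 19 mm wide; open, the fingers measure 117 mm over their backs; the gripper's body (75 mm by 190 mm) begins 51 mm behind the grasp point.
Start: joints at [79.618, 22.042, 0.453, 0, -68.411, -14.817], TCP at [0.266, 0.566, 0.223] pointing down, gripper open.
Joint ranges: [-179.83, 179.83], [-69.29, 118.12], [-61.27, 80.66], [-181.25, 117.63], [-171.15, -9.14], [-177.46, 177.46]. Speed limits (degrees/s): [159.86, 159.86, 180, 180, 180, 180].

### API

Orientations are given as a 3x3 rotation matrix whose columns are the frame's x, y, z axes.
In Python, from station import r, capture, workorder gives the robot as it stands. The module is installed in compiled form; this text tells all that it offers.
- The arm moves only by the shell command python3 -m crank 'ROWS'. ROWS is JSON, a list of rows, each an object with "delta_rot": the turn, a rotation vector about the tool's x, y, z in rad, a list of three; "linear": the shift along the tool's x, y, z in m, a list of three; "gripper": the opening in per cent of the stroke, from 0 (shut) to 100 (fully open). A call has 1 to 10 rows; each row shifts and turns the commanded pose from where the row before left it, along the tool's axes as they then stand; what a row does not reach is not made up. A row lasts 1/8 s, in which the tool goes at most 62.5 mm and 10.7 degrees, less where a joint would pass 70% of its speed; a pose out of reach is approached as far as the arm can. A call is refused whole if a number of a shift passes 0.0625 or a number of a turn 0.188, either way. A call with a gripper value outside its range is refused whole. The fingers move at their own pace and stop on an object; the grip force is fixed at half the most. Time passes only in rows, so rows that do not move let the fingers close. It gives the time, the measured TCP pose, the force and the opening at its end, in the units of the state.
- r.sense(): the state, without advancing time (a new reading comes with each control period).
- capture(name): name is "side" or "top"; returns a dict with "img" (420x560x3 uint8, blue, green, red), "fx", "fy", "cx", "cy" (pixels), "dist_coeffs" ([k1, k2, p1, p2, k3] as OpenCV has them; the pictures are not rectified), "world_from_camera" (4x4, takes a point from camera to world coordinates). Camera axes: x right, y down, z forward; pixel columns grow to the right and rows downward; lengths in m; the calibration is good to about 2 mm. A picture is of the moment at which its call begins. There is no depth.
- workorder.finish_job(): hands the job in, once; it reports no verdict.
The state is a dict: "time_s": time; "joints": joint angles; "joint_velocities": joint speeds; "effort": joint torques, N m; "tcp_pos": TCP position; "ee_rot": TCP orientation; "wrist_force": force on the tool from outside, world axes, zero at the start; "moment": the same for the moment, N m; "gripper_width": opening from 0.0 (shut) to 1.0 (fully open).
Only numpy, scipy, OpenCV 4.12 (cv2) and the standard library are available. Lean on these libraries where they do the work, as an engineer would, in place of code of your own. Each camera call takes 0.05 s, during which the arm holds its last target.

## Working session

There is one attempt and no reset: what is moved stays moved. The work goes in short steps, Python scripts to look and compute and a shell command to move; the robot and the scene stay as the last step left them, time stands still between calls to the robot, and variables do not carry over. Pictures are saved under pics/ and viewed, and the job is handed in when it is done.

```bash
mkdir -p pics; cat > h.py <<'E'
import numpy as np, cv2
from station import r, capture, workorder
def ray(c,u,v):
    K=np.array([[c['fx'],0,c['cx']],[0,c['fy'],c['cy']],[0,0,1.]])
    p=cv2.undistortPoints(np.array([[[u,v]]],float),K,np.array(c['dist_coeffs'],float))[0,0]
    T=np.array(c['world_from_camera']); return T[:3,3],T[:3,:3]@np.array([p[0],p[1],1])
def atz(c,u,v,z):
    o,d=ray(c,u,v); return o+d*(z-o[2])/d[2]
def proj(c,P):
    T=np.linalg.inv(np.array(c['world_from_camera'])); K=np.array([[c['fx'],0,c['cx']],[0,c['fy'],c['cy']],[0,0,1.]])
    return cv2.projectPoints(np.atleast_2d(np.array(P,float)),cv2.Rodrigues(T[:3,:3])[0],T[:3,3],K,np.array(c['dist_coeffs'],float))[0][:,0]
E
python3 - <<'E'
from h import *
for n in('side','top'):
    c=capture(n); cv2.imwrite(f'pics/{n}0.png',c['img']); print(n,c['fx'],c['cx'],np.round(c['world_from_camera'],3).tolist())
s=r.sense(); print(s['time_s'],s['tcp_pos'],np.round(s['ee_rot'],3).tolist(),r.grip_point_offset,s['wrist_force'],s['gripper_width'])
E
```

```text
side 478.27092981232244 280.94677145641975 [[0.979, -0.147, 0.142, 0.346], [-0.203, -0.654, 0.729, -0.768], [-0.014, -0.742, -0.67, 0.664], [0.0, 0.0, 0.0, 1.0]]
top 495.82763404307974 275.0427879384097 [[-0.024, -0.98, 0.196, 0.292], [-1.0, 0.024, -0.005, -0.088], [-0.0, -0.196, -0.981, 0.914], [0.0, 0.0, 0.0, 1.0]]
0.1 [0.26586681 0.56505372 0.2215434 ] [[0.905, -0.426, -0.001], [-0.426, -0.905, -0.002], [0.0, 0.002, -1.0]] -0.0187 [0.14319603 0.32559671 0.35017689] 0.9993002573893155
```

View pics/side0.png

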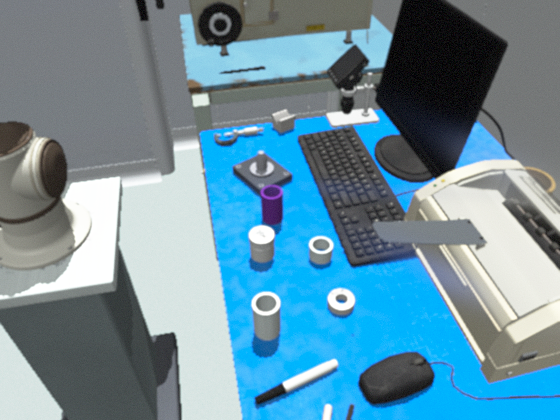

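View pics/top0.png

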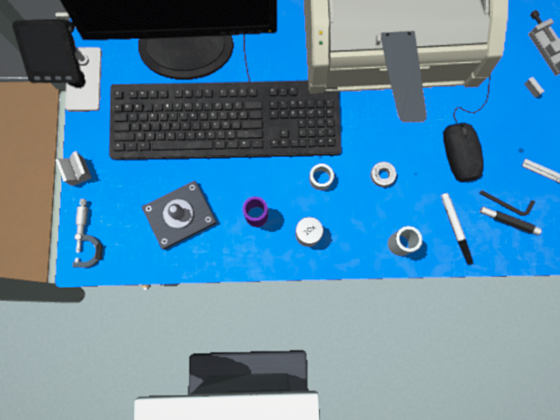

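Side view candidates for the tall bush:
- Open tube at (266,315), top view (406,241).
- Capped, marked cylinder at (262,243), top view (310,231).
- Purple tube at (272,203), top view (255,210).
- Short bush at (320,250), top view (321,177).
- Ring at (341,300), top view (384,174).

I choose the bare open tube at (266,315). The fixture is at side (262,170), top (179,212). Next I check close crops and measure.

```bash
python3 - <<'E'
from h import *
a=cv2.imread('pics/side0.png'); b=cv2.imread('pics/top0.png')
cr=lambda im,u,v,w=40:cv2.resize(im[v-w:v+w,u-w:u+w],(400,400),interpolation=cv2.INTER_CUBIC)
# tall: side (226..306, 275..355) top(366..446,200..280); fixture top
cv2.imwrite('pics/crop0.png',cv2.resize(np.vstack([np.hstack([cr(a,266,315),cr(b,406,241)]),np.hstack([cr(a,262,170),cr(b,179,212)])]),(600,600),interpolation=cv2.INTER_AREA))
S=capture('side');T=capture('top')
print('tall top rim',atz(T,408.5,238,.07),atz(S,266,301,.07))
print('short',atz(T,321.5,176,.03), 'spigot tip',atz(T,177,207,.066),atz(S,262,153,.066))
E
```

```text
tall top rim [ 0.40929203 -0.31889075  0.07      ] [ 0.40791541 -0.31446918  0.07      ]
short [ 0.53356835 -0.17937412  0.03      ] spigot tip [0.47392128 0.07853571 0.066     ] [0.47207733 0.08366903 0.066     ]
```

View pics/crop0.png

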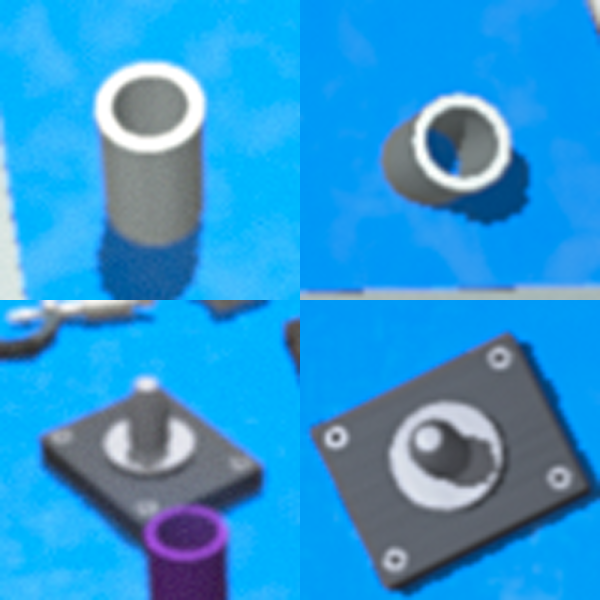

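The chosen object is bare metal, tall and open at both ends, as described. Its rim is at about (266,303) in side and (409,239) in top. The spigot tip is at about (261,152) in side and (173,209) in top. Now I refine these.

```bash
cat >> h.py <<'E'
def blob(img,u,v,w,thr):
    g=img[v-w:v+w,u-w:u+w].astype(int); m=((g.min(2)>thr)).astype(np.uint8)
    n,l,st,ce=cv2.connectedComponentsWithStats(m,connectivity=8)
    out=[]
    for i in range(1,n):
        if st[i,4]<8: continue
        cs,_=cv2.findContours((l==i).astype(np.uint8),cv2.RETR_EXTERNAL,cv2.CHAIN_APPROX_NONE)
        h=cs[0]; e=cv2.fitEllipse(cv2.convexHull(h)) if len(cv2.convexHull(h))>=5 else None
        out.append((st[i,4],(round(ce[i][0]+u-w,1),round(ce[i][1]+v-w,1)),e and (round(e[0][0]+u-w,1),round(e[0][1]+v-w,1),np.round(e[1],1).tolist())))
    return out
E
python3 - <<'E'
from h import *
S=capture('side');T=capture('top')
for nm,c,u,v,w,t in[('tall T',T,409,239,20,190),('tall S',S,266,303,22,190),('sh T',T,178,213,20,175),('sh S',S,262,168,17,150),('short T',T,321,176,20,190),('short S',S,320,245,20,190)]:
    print(nm,blob(c['img'],u,v,w,t))
print('tall',atz(T,408.9,239.1,.07),atz(S,266,303.5,.07))
print('tip',atz(T,172.9,208.8,.066),atz(S,260.9,152.1,.066),'sh',atz(T,177.9,213.6,.024),atz(S,261.7,167.9,.024))
E
```

```text
tall T [(np.int32(178), (np.float64(408.4), np.float64(238.6)), (408.5, 238.4, [24.2, 25.5]))]
tall S [(np.int32(284), (np.float64(265.6), np.float64(303.7)), (265.6, 303.3, [23.6, 28.5]))]
sh T [(np.int32(296), (np.float64(175.2), np.float64(213.6)), (177.1, 213.1, [27.2, 28.5])), (np.int32(29), (np.float64(172.4), np.float64(208.4)), (172.4, 208.4, [5.2, 5.9]))]
sh S [(np.int32(18), (np.float64(260.5), np.float64(152.3)), (260.5, 152.4, [3.3, 5.3])), (np.int32(71), (np.float64(253.5), np.float64(168.3)), (256.3, 168.0, [12.2, 13.7])), (np.int32(79), (np.float64(268.9), np.float64(168.1)), (266.5, 168.1, [11.3, 14.8]))]
short T [(np.int32(155), (np.float64(320.9), np.float64(175.1)), (321.3, 174.8, [22.1, 23.2]))]
short S [(np.int32(184), (np.float64(320.6), np.float64(244.7)), (320.6, 244.6, [17.6, 23.9]))]
tall [ 0.40738473 -0.31941918  0.07      ] [ 0.40704675 -0.31918289  0.07      ]
tip [0.47088883 0.08559004 0.066     ] [0.47033061 0.08757424 0.066     ] sh [0.47056708 0.08498309 0.024     ] [0.47016327 0.0864705  0.024     ]
```

Bush at about (0.407, -0.319), spigot at about (0.4705, 0.086). Both cameras agree within 2 mm. I start the travel at height.

```bash
python3 -m crank '[{"delta_rot":[0,0,0],"linear":[0.042,0.029,0],"gripper":100},{"delta_rot":[0,0,0],"linear":[0.042,0.029,0],"gripper":100},{"delta_rot":[0,0,0],"linear":[0.042,0.029,0],"gripper":100},{"delta_rot":[0,0,0],"linear":[0.042,0.029,0],"gripper":100},{"delta_rot":[0,0,0],"linear":[0.042,0.029,0],"gripper":100},{"delta_rot":[0,0,0],"linear":[0.042,0.029,0],"gripper":100},{"delta_rot":[0,0,0],"linear":[0.021,0.047,0],"gripper":100},{"delta_rot":[0,0,0],"linear":[0.021,0.047,0],"gripper":100},{"delta_rot":[0,0,0],"linear":[0.021,0.047,0],"gripper":100},{"delta_rot":[0,0,0],"linear":[0.021,0.047,0],"gripper":100}]'
```

```text
time_s: 1.55
tcp_pos: [0.4157, 0.0933, 0.2228]
ee_rot: [[0.905, -0.425, 0.001], [-0.425, -0.905, 0.0], [0.0, -0.001, -1.0]]
wrist_force: [0.7, -0.1, -0.7]
gripper_width: 1.001
```

```bash
python3 -m crank '[{"delta_rot":[0,0,0],"linear":[0.021,0.047,0],"gripper":100},{"delta_rot":[0,0,0],"linear":[0.021,0.047,0],"gripper":100},{"delta_rot":[0,0,0],"linear":[0.021,0.047,0],"gripper":100},{"delta_rot":[0,0,0],"linear":[0.021,0.047,0],"gripper":100},{"delta_rot":[0,0,0],"linear":[0.021,0.047,0],"gripper":100},{"delta_rot":[0,0,0],"linear":[0.021,0.047,0],"gripper":100},{"delta_rot":[0,0,0],"linear":[0.021,0.047,0],"gripper":100},{"delta_rot":[0,0,0],"linear":[0.010,0.025,0],"gripper":100},{"delta_rot":[0,0,0],"linear":[0,0,0],"gripper":100},{"delta_rot":[0,0,0],"linear":[0,0,0],"gripper":100}]'
cat >> h.py <<'E'
def need(x,y,z):
    s=r.sense(); print('tcp',np.round(s['tcp_pos'],4),'tool d',np.round(np.array(s['ee_rot']).T@(np.array([x,y,z])-s['tcp_pos']),4))
E
python3 -c "
from h import *
need(.4072,-.319,.033)
c=capture('side'); cv2.imwrite('pics/s1.png',c['img'])"
```

```text
time_s: 2.8
tcp_pos: [0.4071, -0.2918, 0.2225]
ee_rot: [[0.905, -0.426, -0.0], [-0.426, -0.905, 0.0], [-0.0, -0.0, -1.0]]
wrist_force: [0.7, 0.0, -0.1]
gripper_width: 1.002
tcp [ 0.4071 -0.2918  0.2225] tool d [0.0117 0.0246 0.1895]
```

View pics/s1.png

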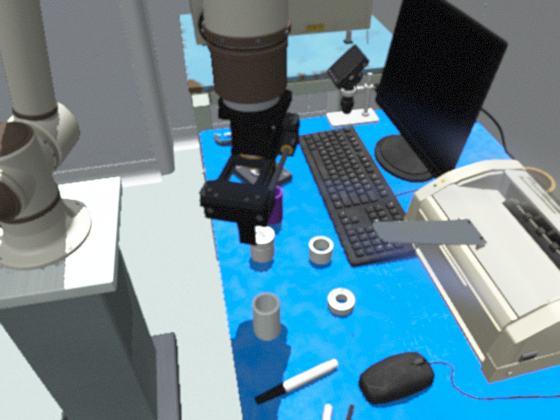

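The arm is in view and the bush is undisturbed at (266,315). The fingertip shows at about (250,240), so I check that against the projected TCP.

```bash
python3 -c "
from h import *
c=capture('side'); s=r.sense(); R=np.array(s['ee_rot']);p=np.array(s['tcp_pos'])
print(proj(c,[p,p+R@[0,.05,0],p-R@[0,.05,0],[.4072,-.319,.07]]))
c=capture('top');print(proj(c,[p,p+R@[0,.05,0],p-R@[0,.05,0]])); cv2.imwrite('pics/t1.png',c['img'])"
```

```text
[[258.55540602 218.55031143]
 [248.27975654 244.24449597]
 [267.76844855 195.53191426]
 [266.07638174 303.38920833]]
[[417.63019084 224.21936404]
 [451.65934127 238.47763829]
 [384.2383116  210.19799008]]
```

View pics/t1.png

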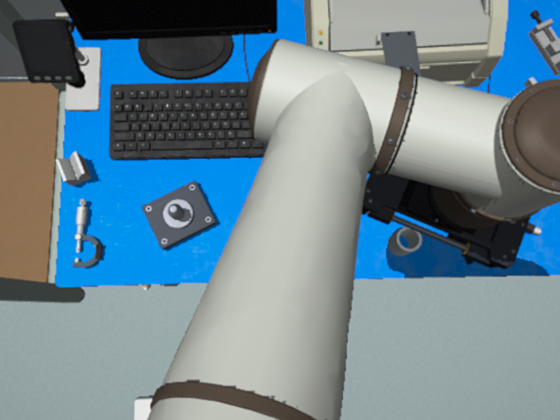

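The projection agrees: TCP at (259,219) and one finger at (248,244). I align in xy, then descend.

```bash
python3 -m crank '[{"delta_rot":[0,0,0],"linear":[0.0117,0.0246,0],"gripper":100},{"delta_rot":[0,0,0],"linear":[0,0,0.04],"gripper":100},{"delta_rot":[0,0,0],"linear":[0,0,0.04],"gripper":100},{"delta_rot":[0,0,0],"linear":[0,0,0.03],"gripper":100},{"delta_rot":[0,0,0],"linear":[0,0,0],"gripper":100}]'
python3 -c "
from h import *
need(.4072,-.319,.033)
c=capture('side'); cv2.imwrite('pics/s2.png',c['img'][180:400,150:400])"
```

```text
time_s: 3.58
tcp_pos: [0.4062, -0.3181, 0.1108]
ee_rot: [[0.905, -0.425, -0.005], [-0.425, -0.905, 0.002], [-0.005, 0.0, -1.0]]
wrist_force: [0.3, -0.6, 0.3]
gripper_width: 0.996
tcp [ 0.4062 -0.3181  0.1108] tool d [0.0017 0.0003 0.0778]
```

View pics/s2.png

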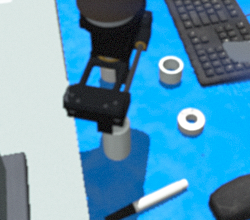

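The gripper is centred above the bush at crop (117,140). I descend and close.

```bash
python3 -m crank '[{"delta_rot":[0,0,0],"linear":[0.001,0,0.03],"gripper":100},{"delta_rot":[0,0,0],"linear":[0,0,0.03],"gripper":100},{"delta_rot":[0,0,0],"linear":[0,0,0.017],"gripper":100},{"delta_rot":[0,0,0],"linear":[0,0,0],"gripper":100},{"delta_rot":[0,0,0],"linear":[0,0,0],"gripper":45},{"delta_rot":[0,0,0],"linear":[0,0,0],"gripper":30},{"delta_rot":[0,0,0],"linear":[0,0,0],"gripper":30},{"delta_rot":[0,0,0],"linear":[0,0,0],"gripper":30},{"delta_rot":[0,0,0],"linear":[0,0,0],"gripper":30}]'
python3 -c "
from h import *
need(.4072,-.319,.033)"
```

```text
time_s: 4.75
tcp_pos: [0.4083, -0.3199, 0.0356]
ee_rot: [[0.905, -0.426, 0.0], [-0.426, -0.905, -0.0], [0.0, 0.0, -1.0]]
wrist_force: [0.8, 0.4, 0.1]
gripper_width: 0.517
tcp [ 0.4083 -0.3199  0.0356] tool d [-0.0014 -0.0004  0.0026]
```

The jaws stopped at about 45 mm. I lift with the grip command held further shut.

```bash
python3 -m crank '[{"delta_rot":[0,0,0],"linear":[0,0,0],"gripper":20},{"delta_rot":[0,0,0],"linear":[0,0,-0.02],"gripper":20},{"delta_rot":[0,0,0],"linear":[0,0,-0.03],"gripper":20},{"delta_rot":[0,0,0],"linear":[0,0,-0.04],"gripper":20},{"delta_rot":[0,0,0],"linear":[0,0,-0.03],"gripper":20},{"delta_rot":[0,0,0],"linear":[0,0,0],"gripper":20},{"delta_rot":[0,0,0],"linear":[0,0,0],"gripper":20}]'
python3 -c "
from h import *
need(.4705,.086,.16)
c=capture('side'); cv2.imwrite('pics/s3.png',cv2.resize(c['img'][130:370,150:400],(750,720)[:2] if 0 else (600,576)))"
```

```text
time_s: 5.62
tcp_pos: [0.4074, -0.3193, 0.1543]
ee_rot: [[0.905, -0.426, -0.002], [-0.426, -0.905, 0.002], [-0.003, -0.001, -1.0]]
wrist_force: [-0.3, -0.7, -2.2]
gripper_width: 0.474
tcp [ 0.4074 -0.3193  0.1543] tool d [-0.1157 -0.3936 -0.0052]
```

View pics/s3.png

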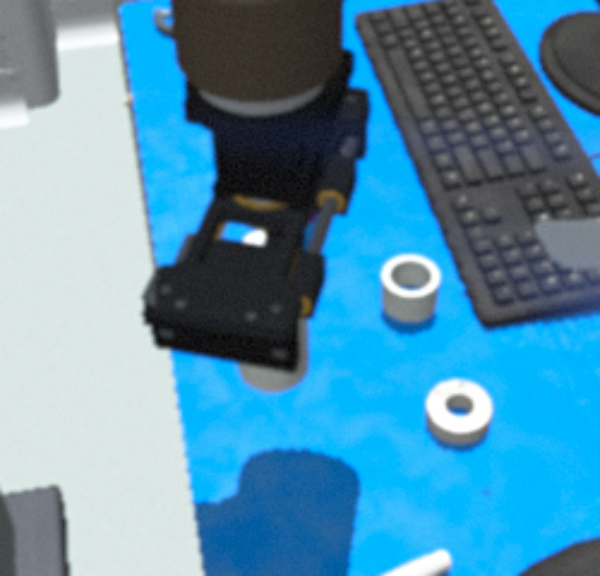

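The bush is held and off the desk: weight reads 2.2 N, and its lower end shows at crop (275,378). I carry it to above the spigot.

```bash
python3 -m crank '[{"delta_rot":[0,0,0],"linear":[-0.006,-0.02,0],"gripper":20},{"delta_rot":[0,0,0],"linear":[-0.012,-0.042,0],"gripper":20},{"delta_rot":[0,0,0],"linear":[-0.013,-0.044,0],"gripper":20},{"delta_rot":[0,0,0],"linear":[-0.013,-0.044,0],"gripper":20},{"delta_rot":[0,0,0],"linear":[-0.013,-0.044,0],"gripper":20},{"delta_rot":[0,0,0],"linear":[-0.013,-0.044,0],"gripper":20},{"delta_rot":[0,0,0],"linear":[-0.013,-0.044,0],"gripper":20},{"delta_rot":[0,0,0],"linear":[-0.013,-0.044,0],"gripper":20},{"delta_rot":[0,0,0],"linear":[-0.012,-0.042,0],"gripper":20},{"delta_rot":[0,0,0],"linear":[-0.006,-0.022,0],"gripper":20}]'
python3 -m crank '[{"delta_rot":[0,0,0],"linear":[0,0,0],"gripper":20},{"delta_rot":[0,0,0],"linear":[0,0,0],"gripper":20},{"delta_rot":[0,0,0],"linear":[0,0,0],"gripper":20}]'
python3 -c "
from h import *
need(.4705,.086,.16)
c=capture('side'); cv2.imwrite('pics/s4.png',cv2.resize(c['img'][40:240,160:360],(600,600)))
c=capture('top'); cv2.imwrite('pics/t4.png',cv2.resize(c['img'][110:310,80:280],(600,600)))"
```

```text
time_s: 6.92
tcp_pos: [0.4707, 0.0832, 0.154]
ee_rot: [[0.906, -0.424, -0.003], [-0.424, -0.906, -0.001], [-0.002, 0.002, -1.0]]
wrist_force: [-1.0, -0.3, -1.1]
gripper_width: 0.475
time_s: 7.3
tcp_pos: [0.4708, 0.0805, 0.1551]
ee_rot: [[0.904, -0.427, -0.001], [-0.427, -0.904, -0.001], [-0.001, 0.001, -1.0]]
wrist_force: [0.2, 0.2, -1.8]
gripper_width: 0.477
tcp [0.4708 0.0805 0.1551] tool d [-0.0026 -0.0048 -0.0049]
```

View pics/s4.png

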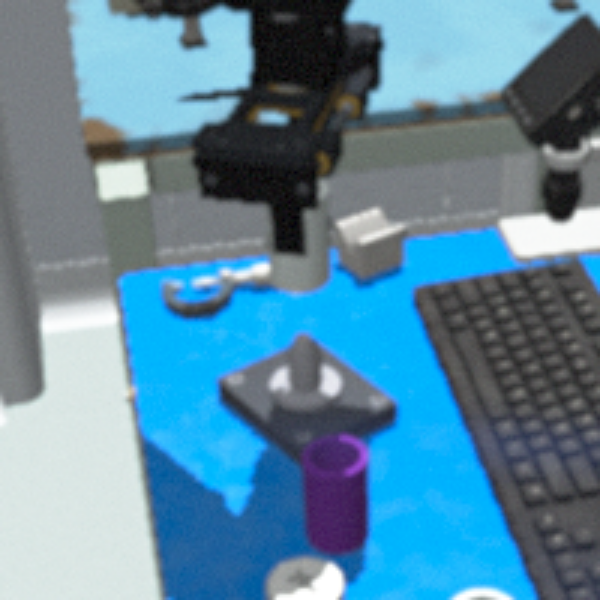

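View pics/t4.png

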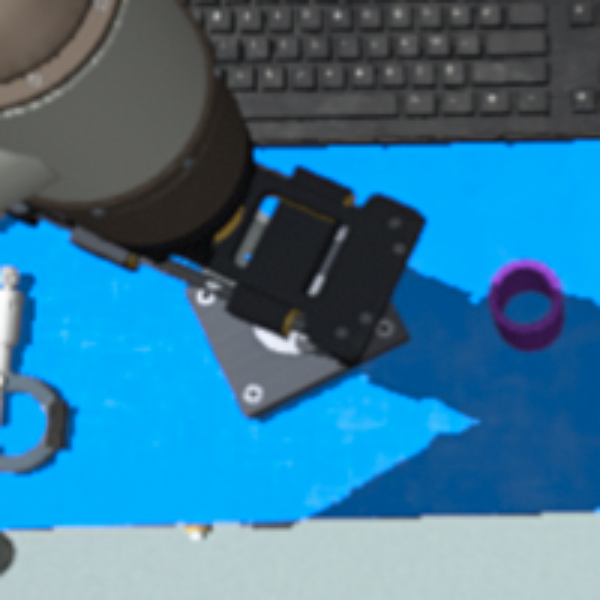

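```bash
python3 -c "
from h import *
c=capture('side'); s=r.sense(); p=np.array(s['tcp_pos']); print(p)
a=np.linspace(0,2*np.pi,60)
for x,y in[(p[0],p[1]),(.4705,.086)]:
    q=proj(c,np.c_[x+.022*np.cos(a),y+.022*np.sin(a),0*a+.1195]); print((q.min(0)-[160,40])*3,(q.max(0)-[160,40])*3)
cv2.imwrite('pics/s5.png',cv2.resize(c['img'][100:150,235:285],(600,600)))
q=proj(c,np.c_[p[0]+.022*np.cos(a),p[1]+.022*np.sin(a),0*a+.1195]); print((q.min(0)-[235,100])*12,(q.max(0)-[235,100])*12)
"
```

```text
[0.47110721 0.08083549 0.15552301]
[270.79439477 261.56571336] [333.69489993 295.72255266]
[268.79329429 257.90595455] [331.45880662 291.80869905]
[183.17757909 326.26285342] [434.77959972 462.89021062]
```

View pics/s5.png

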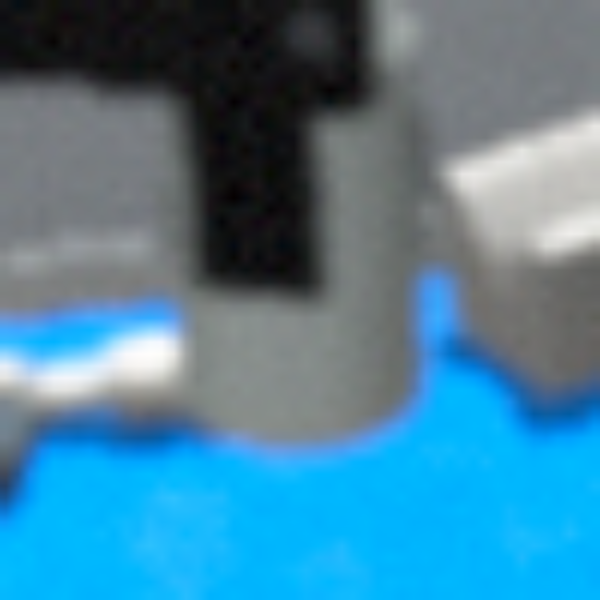

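The bush hangs within about 2 mm of the prediction. I correct xy and lower until it is just above the tip.

```bash
python3 -m crank '[{"delta_rot":[0,0,0],"linear":[-0.0013,-0.004,0],"gripper":20},{"delta_rot":[0,0,0],"linear":[0,0,0.02],"gripper":20},{"delta_rot":[0,0,0],"linear":[0,0,0.018],"gripper":20},{"delta_rot":[0,0,0],"linear":[0,0,0],"gripper":20},{"delta_rot":[0,0,0],"linear":[0,0,0],"gripper":20}]'
python3 -c "
from h import *
ps=[]
for i in range(4):
    c=capture('side'); ps.append(r.sense()['tcp_pos'])
p=np.mean(ps,0);print(np.round(ps,4),p)
cv2.imwrite('pics/s6.png',cv2.resize(c['img'][110:190,220:300],(800,600) if 0 else (600,600)))
a=np.linspace(0,2*np.pi,60)
q=proj(c,np.c_[.4705+.022*np.cos(a),.086+.022*np.sin(a),0*a+p[2]-.0355]); print((q.min(0)-[220,110]+.5)*7.5,(q.max(0)-[220,110]+.5)*7.5)
"
```

```text
time_s: 8.07
tcp_pos: [0.4724, 0.086, 0.1182]
ee_rot: [[0.905, -0.425, 0.001], [-0.425, -0.905, 0.0], [0.001, -0.001, -1.0]]
wrist_force: [-0.2, -1.5, -1.3]
gripper_width: 0.473
[[0.4724 0.086  0.1184]
 [0.4724 0.086  0.1184]
 [0.4723 0.0859 0.1184]
 [0.4722 0.0859 0.1183]] [0.4723281  0.08596533 0.11837868]
[233.03003151 231.51680974] [386.05560366 317.85919453]
```

View pics/s6.png

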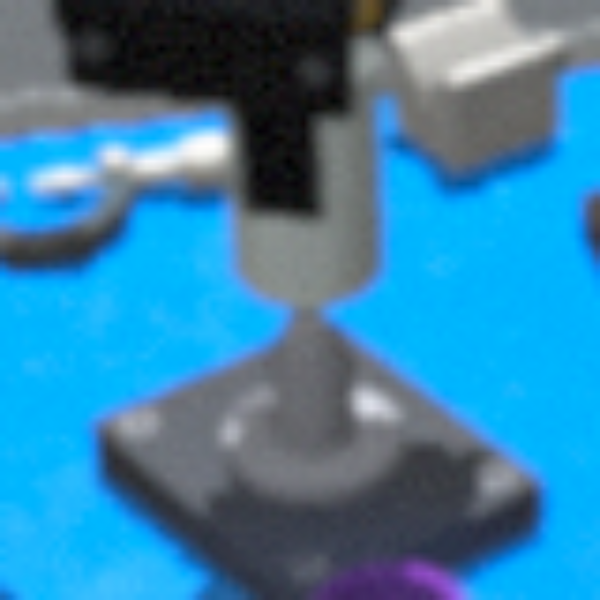

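The bush edges (240..380) are centred on the spigot axis (about 312). I lower in steps, watching the force.

```bash
python3 -m crank '[{"delta_rot":[0,0,0],"linear":[0,0,0.012],"gripper":20},{"delta_rot":[0,0,0],"linear":[0,0,0.012],"gripper":20},{"delta_rot":[0,0,0],"linear":[0,0,0.008],"gripper":20},{"delta_rot":[0,0,0],"linear":[0,0,0],"gripper":20},{"delta_rot":[0,0,0],"linear":[0,0,0],"gripper":20}]'
python3 -c "
from h import *
c=capture('side'); cv2.imwrite('pics/s7.png',cv2.resize(c['img'][110:190,220:300],(600,600)))"
```

```text
time_s: 8.9
tcp_pos: [0.472, 0.0858, 0.0856]
ee_rot: [[0.905, -0.426, 0.0], [-0.426, -0.905, -0.0], [0.0, -0.0, -1.0]]
wrist_force: [0.5, 0.2, -1.9]
gripper_width: 0.476
```

View pics/s7.png

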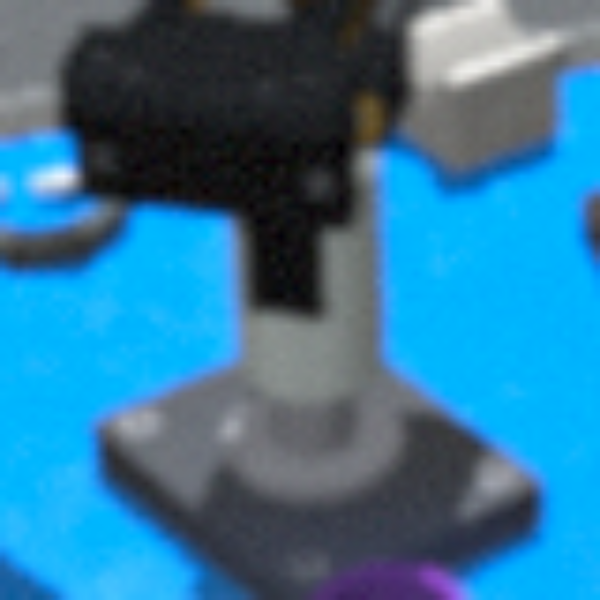

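The bush is round the spigot with no side force. About 26 mm remain.

```bash
python3 -m crank '[{"delta_rot":[0,0,0],"linear":[0,0,0.008],"gripper":20},{"delta_rot":[0,0,0],"linear":[0,0,0.008],"gripper":20},{"delta_rot":[0,0,0],"linear":[0,0,0.005],"gripper":20},{"delta_rot":[0,0,0],"linear":[0,0,0],"gripper":20},{"delta_rot":[0,0,0],"linear":[0,0,0],"gripper":20}]'; python3 -m crank '[{"delta_rot":[0,0,0],"linear":[0,0,0.002],"gripper":20},{"delta_rot":[0,0,0],"linear":[0,0,0],"gripper":20}]'
```

```text
time_s: 9.57
tcp_pos: [0.4719, 0.0857, 0.0646]
ee_rot: [[0.905, -0.426, 0.0], [-0.426, -0.905, -0.0], [0.0, -0.0, -1.0]]
wrist_force: [0.1, -0.2, -1.3]
gripper_width: 0.477
time_s: 9.82
tcp_pos: [0.4717, 0.0857, 0.0625]
ee_rot: [[0.905, -0.426, -0.0], [-0.426, -0.905, 0.0], [-0.0, 0.0, -1.0]]
wrist_force: [-0.2, 0.1, -0.9]
gripper_width: 0.474
```

```bash
python3 -m crank '[{"delta_rot":[0,0,0],"linear":[0,0,0.0015],"gripper":20},{"delta_rot":[0,0,0],"linear":[0,0,0],"gripper":20}]'; python3 -m crank '[{"delta_rot":[0,0,0],"linear":[0,0,0.001],"gripper":20},{"delta_rot":[0,0,0],"linear":[0,0,0],"gripper":20}]'
python3 -c "
from h import *
c=capture('side'); cv2.imwrite('pics/s8.png',cv2.resize(c['img'][110:190,220:300],(600,600)))"
```

```text
time_s: 10.07
tcp_pos: [0.4717, 0.0857, 0.061]
ee_rot: [[0.905, -0.426, -0.0], [-0.426, -0.905, -0.0], [-0.0, 0.0, -1.0]]
wrist_force: [-0.3, 1.0, -1.3]
gripper_width: 0.474
time_s: 10.32
tcp_pos: [0.4717, 0.0857, 0.06]
ee_rot: [[0.905, -0.426, -0.0], [-0.426, -0.905, -0.0], [-0.0, 0.0, -1.0]]
wrist_force: [-0.5, 0.2, -1.3]
gripper_width: 0.476
```

View pics/s8.png

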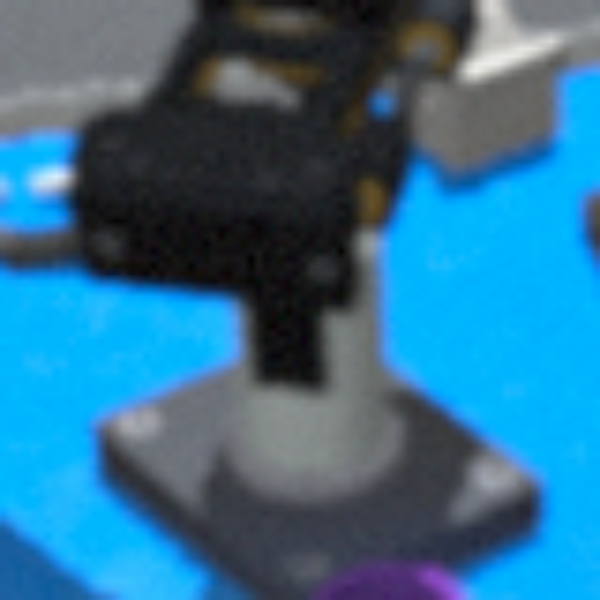

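It looks almost down, but no contact force yet. I continue 1 mm at a time.

```bash
for i in 1; do python3 -m crank '[{"delta_rot":[0,0,0],"linear":[0,0,0.001],"gripper":20},{"delta_rot":[0,0,0],"linear":[0,0,0],"gripper":20}]'; done | grep -E "pos|force"; python3 -m crank '[{"delta_rot":[0,0,0],"linear":[0,0,0.001],"gripper":20},{"delta_rot":[0,0,0],"linear":[0,0,0],"gripper":20}]' | grep -E "pos|force"
```

```text
tcp_pos: [0.4719, 0.0857, 0.0596]
wrist_force: [-1.3, -0.7, 4.1]
tcp_pos: [0.472, 0.0857, 0.0595]
wrist_force: [-5.0, -0.6, 11.9]
```

Contact: the force rises to 12 N and z stops at 0.0595, which puts the lower end at 0.024. It is home, so I relax the preload, open and retreat upward.

```bash
python3 -m crank '[{"delta_rot":[0,0,0],"linear":[0,0,-0.001],"gripper":20},{"delta_rot":[0,0,0],"linear":[0,0,0],"gripper":20},{"delta_rot":[0,0,0],"linear":[0,0,0],"gripper":60},{"delta_rot":[0,0,0],"linear":[0,0,0],"gripper":75},{"delta_rot":[0,0,0],"linear":[0,0,0],"gripper":85},{"delta_rot":[0,0,0],"linear":[0,0,0],"gripper":85},{"delta_rot":[0,0,0],"linear":[0,0,0],"gripper":85}]'
python3 -c "
from h import *
c=capture('side'); cv2.imwrite('pics/s9.png',cv2.resize(c['img'][110:190,220:300],(600,600)))"
```

```text
time_s: 11.75
tcp_pos: [0.4718, 0.0857, 0.059]
ee_rot: [[0.905, -0.426, -0.0], [-0.426, -0.905, -0.0], [-0.0, 0.0, -1.0]]
wrist_force: [1.1, -0.0, -0.5]
gripper_width: 0.84
```

View pics/s9.png

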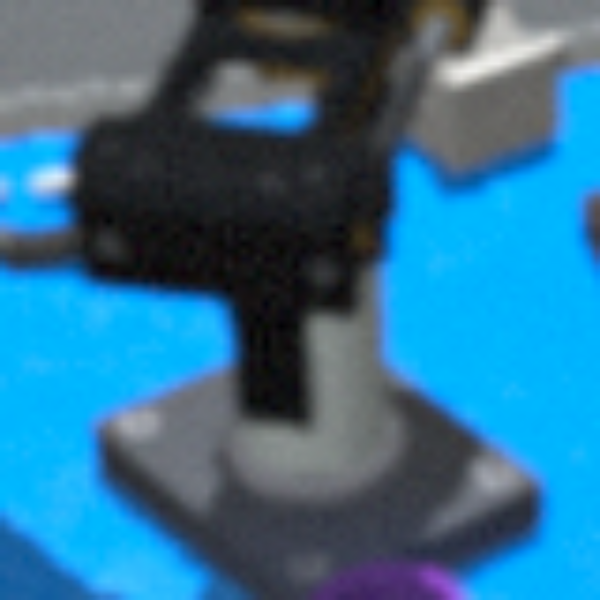

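The fingers are off and the bush stands at crop (312,400) on the shoulder. I retreat straight up, then away to the left so the cameras can see it.

```bash
python3 -m crank '[{"delta_rot":[0,0,0],"linear":[0,0,-0.01],"gripper":85},{"delta_rot":[0,0,0],"linear":[0,0,-0.03],"gripper":85},{"delta_rot":[0,0,0],"linear":[0,0,-0.04],"gripper":85},{"delta_rot":[0,0,0],"linear":[0,0,-0.04],"gripper":85},{"delta_rot":[0,0,0],"linear":[0,0,-0.03],"gripper":85},{"delta_rot":[0,0,0],"linear":[-0.02,-0.04,0],"gripper":85},{"delta_rot":[0,0,0],"linear":[-0.02,-0.04,0],"gripper":85},{"delta_rot":[0,0,0],"linear":[-0.02,-0.04,0],"gripper":85},{"delta_rot":[0,0,0],"linear":[-0.02,-0.04,0],"gripper":85},{"delta_rot":[0,0,0],"linear":[0,0,0],"gripper":85}]'
python3 -m crank '[{"delta_rot":[0,0,0],"linear":[0,0,0],"gripper":85},{"delta_rot":[0,0,0],"linear":[0,0,0],"gripper":85},{"delta_rot":[0,0,0],"linear":[0,0,0],"gripper":85}]' |grep force
python3 -c "
from h import *
S=capture('side');T=capture('top'); cv2.imwrite('pics/s10.png',S['img']);
cv2.imwrite('pics/z10.png',np.hstack([cv2.resize(S['img'][100:200,210:310],(400,400)),cv2.resize(T['img'][160:260,130:230],(400,400))]))
a=np.linspace(0,2*np.pi,60)
for c in(S,T): print(proj(c,[[.4705,.086,.094],[.4705,.086,.1]]))
print(blob(S['img'],262,143,18,180),blob(T['img'],170,205,22,185)); print('short',blob(T['img'],321,176,20,190),blob(S['img'],320,245,20,190))
"
```

```text
time_s: 13.05
tcp_pos: [0.4674, 0.2669, 0.2094]
ee_rot: [[0.906, -0.423, 0.001], [-0.423, -0.906, 0.001], [0.0, -0.001, -1.0]]
wrist_force: [0.1, 0.7, 0.4]
gripper_width: 0.852
wrist_force: [1.1, -1.3, 0.3]
[[260.55682566 141.69496575]
 [260.43782644 139.33098154]]
[[169.28152604 205.68687979]
 [168.52833026 204.94287206]]
[(np.int32(55), (np.float64(250.5), np.float64(129.0)), (250.6, 129.0, [4.1, 15.9])), (np.int32(99), (np.float64(262.8), np.float64(141.8)), (261.0, 141.4, [12.6, 18.8]))] [(np.int32(149), (np.float64(170.4), np.float64(201.4)), (169.3, 204.6, [23.6, 25.6])), (np.int32(28), (np.float64(172.5), np.float64(208.5)), (172.5, 208.5, [4.8, 5.9]))]
short [(np.int32(165), (np.float64(321.0), np.float64(174.9)), (321.3, 174.8, [22.0, 23.4]))] [(np.int32(186), (np.float64(320.5), np.float64(244.6)), (320.6, 244.6, [17.6, 24.0]))]
```

View pics/z10.png

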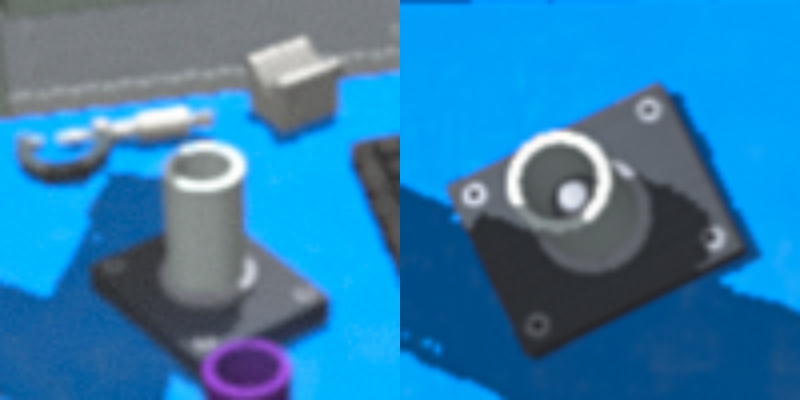

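View pics/s10.png

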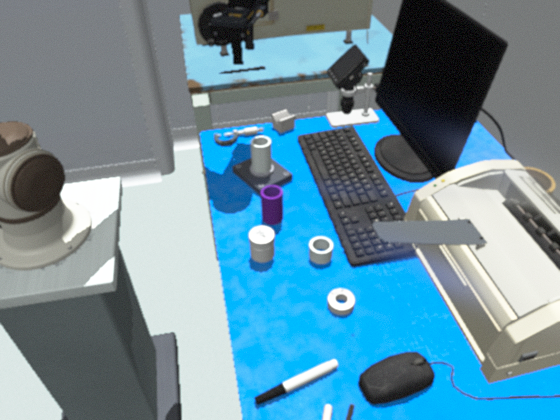

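The bush stands upright round the spigot. Its rim is at side (261,141.4), predicted (260.6,141.7), and at top (169.3,204.6), predicted (169.3,205.7). The short bush hasn't moved and the arm is clear.

```bash
python3 -c "
from h import *
print(workorder.finish_job())"
```

```text
the job is handed in; nothing more can be done
None
```

The tall bush is on the spigot, fully home on the shoulder, and I handed the job in at about 13.5 s of robot time.

I gripped it, carried it over, and lowered it in steps. At the bottom the wrist force rose to about 12 N and the tool stopped at z = 0.0595 m. That puts the bush's lower end at the shoulder height of 0.024 m. I released it only after that contact and backed the arm away.

**Last checks:**
- **Position:** the bush's upper rim is within about 1 pixel (roughly 2 mm) of where a seated bush should appear, in both cameras, and it looks upright.
- **Other parts:** the short bush is at the same pixels as before, and the purple tube looks undisturbed.
- **Arm:** it is clear of everything, with wrist force near zero.
- **Disagreements:** with the bush in hand, its silhouette was 1–2 pixels off the position expected from the tool pose, within calibration error and the available clearance. The jaws read about 41 mm on the 44 mm bush throughout the carry. Neither affected the result, and no check failed.

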